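# Shut and lock the cover of a cable-stripping head

### The arm

A 6-joint arm with a two-finger parallel gripper is mounted at the origin on the work surface. World frame = base frame: x ahead of the robot, y to its left, z up, the work surface at z = 0. Lengths are in m, angles in rad, forces in N, time in s.
With the tool pointing down it reaches from about 0.375 to 0.975 m from the base axis. Payload 3.8 kg.
Tool frame: the origin (TCP) lies on the centre line of the jaws, within the pads' length; the fingertips stand 14 mm ahead of it and the grasp point (between the pads) lies 5 mm behind it; x points along the fingers, y is the direction in which the jaws open and shut, and the axes are right-handed (so a half turn about x gives the same grasp; the last joint's range is limited). The gripper opens to 85 mm and grips with 20 to 120 N. Pads are 22 mm wide; open, the fingers measure 114 mm over their backs; the gripper's body (76 mm by 85 mm) begins 54 mm behind the grasp point. The pads swing forward as they close: fully open they stand 13 mm farther back than shut.
Start: joints at [1.279, 0.264, 1.604, -0, 1.274, -0.037], TCP at [0.17, 0.653, 0.245] pointing down, gripper open.
Joint ranges: [-2.63, 2.63], [-0.94, 2.18], [0.31, 2.57], [-1.31, 4.45], [0, 2.66], [-2.55, 2.55]. Speed limits (rad/s): [2.57, 2.57, 3.14, 3.14, 3.14, 3.14].

### API

Orientations are given as a rotation vector (axis times angle).
In Python, from workcell import bot gives the robot as it stands.
- The arm moves only by the shell command python3 -m creep 'ROWS' [FORCE]. ROWS is JSON, a list of rows, each an object with "grip": the finger opening in cm, from 0 to 8.54; "dp": the shift along the tool's x, y, z in cm, a list of three; "rotation": the turn, a rotation vector about the tool's x, y, z in rad, a list of three. A call has 1 to 5 rows; each row is the pose to reach, as a shift and turn from the pose commanded when the call began, along the tool's axes at that moment; what a row does not reach only later rows make up. A row lasts 1/12 s, in which the tool goes at most 41.7 mm and 7.16 degrees, less where a joint would pass 70% of its speed; a pose out of reach is approached as far as the arm can. A call with a gripper value outside its range is refused whole. The fingers move at their own pace and stop on an object; FORCE is the grip in N (left out, the last holds). Time passes only in rows, so rows that repeat a pose let the fingers close. It gives the time, the measured TCP pose, the force and the opening at its end, in the units of the state.
- bot.read_state(): the state, without advancing time (a new reading comes with each control period).
- bot.read_camera(name): name is "side" or "top"; returns (picture, depth): 400x640x3 uint8, red, green, blue; 400x640 float32, m along the optical axis (not along the pixel's ray), 0 where there is no reading.
- bot.get_calibration(name): a dict with "fx", "fy", "cx", "cy" (pixels), "dist" ([k1, k2, p1, p2, k3] as OpenCV has them; the pictures are not rectified), "rvec" (rotation vector, rad) and "tvec" (3), from world to camera coordinates, as OpenCV has them. Camera axes: x right, y down, z forward; pixel columns grow to the right and rows downward; lengths in m; the calibration is good to about 2 mm. A picture is of the moment at which its call begins. get_calibration takes no time and is no camera call.
- bot.finish_job(): hands the job in, once; it reports no verdict.
The state is a dict: "time": time; "q": joint angles; "joint_vel": joint speeds; "joint_torque": joint torques, N m; "tool_pos": TCP position; "tcp_rot": TCP orientation; "wrist_force": force on the tool from outside, world axes, zero at the start; "torque": the same for the moment, N m; "width": opening from 0.0 (shut) to 1.0 (fully open).
Only numpy, scipy, OpenCV 4.12 (cv2) and the standard library are available. Lean on these libraries where they do the work, as an engineer would, in place of code of your own. Each camera call takes 0.05 s, during which the arm holds its last target.

### The job

The cover panel on the low cable-stripping head stands slightly sprung open. With the fingertips in the slot of its round black fastener, press the panel fully down and, still pressing, turn the fastener a quarter turn clockwise (seen from above) to its stop so that the panel stays locked shut. Grasp nothing, do not pull the panel up, leave the spool, bottle and tray beside the head where they are, and finish with the hand clear.

Things in the scene. Friction and masses are not known exactly. Their poses are not given: they have to be found in the camera images.
- head: Low white machine housing, fixed, walls 100 mm high, 380 x 240 mm. Origin on the table right under the fastener's axis (panel shut); -x side faces the robot. Reaches 85 mm to the front (-x) and 295 mm to the back of the origin, 120 mm to each side; fittings on its rear block, from 190 mm back, are up to 140 mm high. Place and yaw change each time.
- panel (a joint): Angle of the bare aluminium cover panel (252 x 238 x 4 mm) on the head, rad: 0 fully down, positive = front edge up. Hinge along the head's y, 170 mm behind the fastener axis, 100 mm above the table. Unlocked, a seal spring holds it at about 0.09 (fastener 15 mm high) and lifts it again when let go; about 4 N at the fastener presses it down onto a firm stop.
- fastener (a joint): Turn, rad: 0 unlocked (slot along panel x), grows clockwise from above, 1.571 locked stop. Starts at 0 to 0.35; turns with 0.12 N m (4 N at 30 mm) and stays put. From 0.8 on a hidden cam tongue passes under a keeper, only if the panel is fully down; turned with the panel up, it keeps the panel from shutting until turned back. Locked, the panel may rise some 2 mm.
- slot_floor (a point): Centre of the slot's flat yellow floor, on the turning axis. Fastener: black dial 100 mm across with one straight slot, 34 mm wide, 18 mm deep, right across its centre, inside a fixed grey ring (104 mm inside, 120 mm outside, as high as the dial). Site x runs along the slot, z up along the axis. Panel shut: floor 106 mm, dial top 124 mm above the table.
- slot_end (a point): Point on the slot floor 30 mm from the axis (x = -30 mm from slot_floor), at the end with two white strokes. Unlocked this end points to the panel's front edge (red dot, robot's side); locked, to the head's +y side (green dot). A fingertip set in here and moved on an arc about the axis turns the dial.
- panel_edge (a point): Middle of the panel's front edge, on its upper face.
- spool_mid (a point): Loose small yellow spool, 72 mm across, 56 mm high; point at its centre. To be left alone.
- bottle_mid (a point): Loose white bottle with blue cap, 56 mm across, 120 mm high; point at its centre. To be left alone.
- tray_mid (a point): Loose blue open tray 75 x 60 x 35 mm; point at its centre. To be left alone.

How it is judged:
By the outcome, as a careful person would: the job done as asked, in the order asked, and still so for the second after the job is handed in, with the robot touching nothing.
It also fails if it takes over 40 s, if anything falls off the work surface, if the arm or the gripper's body presses on something with over 40 N, if the wrist force passes 120 N, or if a joint passes its speed limit or range.

## Working session

There is one attempt and no reset: what is moved stays moved. The work goes in short steps, Python scripts to look and compute and a shell command to move; the robot and the scene stay as the last step left them, time stands still between calls to the robot, and variables do not carry over. Pictures are saved under pics/ and viewed, and the job is handed in when it is done.

```bash
ls; mkdir -p pics
python3 - <<'E'
from workcell import bot
import cv2,numpy as np
print(bot.read_state())
for n in("top","side"):
    p,d=bot.read_camera(n); cv2.imwrite(f"pics/{n}0.png",p[:,:,::-1]); np.savez(f"{n}0.npz",p=p,d=d)
    print(bot.get_calibration(n))
E
```

```text
pics
{'time': 0.0, 'q': array([ 1.27911270e+00,  2.64734514e-01,  1.60538830e+00, -1.13230358e-05,
        1.27367941e+00, -3.68617616e-02]), 'joint_vel': array([-0.00076752, -0.00012983, -0.00040795,  0.00017663,  0.00105725,
       -0.00113098]), 'joint_torque': array([-1.65154772e-03, -5.15118706e+01, -3.67310679e+01, -6.39793984e-05,
        1.26583676e-02,  1.27700380e-05]), 'tool_pos': array([0.16992819, 0.65253734, 0.24396682]), 'tcp_rot': array([ 0.19832844,  1.56187449, -0.20176305]), 'wrist_force': array([ 0.96427467,  0.30302168, -0.00133894]), 'torque': array([ 0.03735536,  0.01695954, -0.00171452]), 'width': 0.9990500825184109}
{'fx': 370.71808900884895, 'fy': 370.71808900884895, 'cx': 323.19858790212106, 'cy': 201.64626999415074, 'dist': array([-0.05850084,  0.        ,  0.        ,  0.        ,  0.        ]), 'rvec': array([ 2.16574953, -2.16662859,  0.06584948]), 'tvec': array([0.06052274, 0.59108992, 1.00266437])}
{'fx': 386.6285738604223, 'fy': 386.6285738604223, 'cx': 321.79120538582, 'cy': 193.52246319158647, 'dist': array([-0.01558514,  0.        ,  0.        ,  0.        ,  0.        ]), 'rvec': array([ 0.39795288, -2.75559444,  1.20624231]), 'tvec': array([0.58590546, 0.16945743, 0.92053007])}
```

View pics/top0.png

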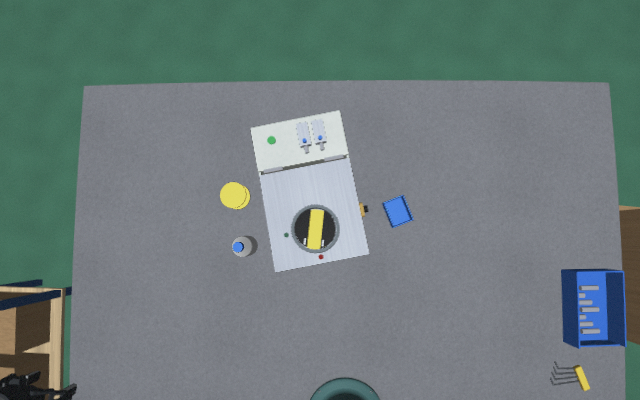

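View pics/side0.png

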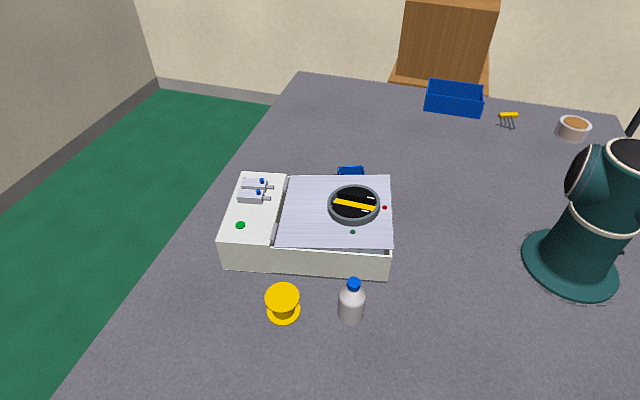

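The top view shows the head at about (310,190), the dial at (315,229) and the red dot at (321,257). The spool is at (235,195), the bottle at (242,246) and the tray at (398,211). The arm is parked at the lower left. Next I'll enlarge and measure.

```bash
cat > h.py <<'E'
import cv2,numpy as np
from workcell import bot
def world(n,u,v,z):
    """pixel -> world at height z"""
    c=bot.get_calibration(n);K=np.array([[c['fx'],0,c['cx']],[0,c['fy'],c['cy']],[0,0,1]])
    r=cv2.undistortPoints(np.array([[[u,v]]],float),K,c['dist'])[0,0]
    R=cv2.Rodrigues(c['rvec'])[0];o=-R.T@c['tvec'];d=R.T@np.array([r[0],r[1],1])
    return o+d*(z-o[2])/d[2]
def world_d(n,u,v,depth):
    c=bot.get_calibration(n);K=np.array([[c['fx'],0,c['cx']],[0,c['fy'],c['cy']],[0,0,1]])
    r=cv2.undistortPoints(np.array([[[u,v]]],float),K,c['dist'])[0,0]
    R=cv2.Rodrigues(c['rvec'])[0]
    return R.T@(np.array([r[0],r[1],1])*depth-c['tvec'])
def proj(n,P):
    c=bot.get_calibration(n);K=np.array([[c['fx'],0,c['cx']],[0,c['fy'],c['cy']],[0,0,1]])
    return cv2.projectPoints(np.atleast_2d(np.array(P,float)),c['rvec'],c['tvec'],K,c['dist'])[0][:,0]
def crop(n,p,x0,y0,w,h,s,f):
    cv2.imwrite(f,cv2.resize(p[y0:y0+h,x0:x0+w,::-1],None,fx=s,fy=s,interpolation=cv2.INTER_CUBIC))
E
python3 - <<'E'
from h import *
t=np.load('top0.npz');s=np.load('side0.npz')
crop('top',t['p'],265,195,110,85,7,'pics/topc.png')
crop('side',s['p'],270,165,130,90,6,'pics/sidec.png')
for n,pts,a in(("top",[(316,229),(321,257),(286,235),(310,180),(321.5,263)],t),("side",[(354,204),(385,207),(330,225)],s)):
    for u,v in pts: print(n,u,v,world_d(n,u,v,a['d'][int(v),int(u)]).round(4))
E
```

```text
top 316 229 [0.5143 0.0759 0.1215]
top 321 257 [0.4452 0.0631 0.1278]
top 286 235 [0.4992 0.1512 0.1208]
top 310 180 [0.6402 0.0923 0.1063]
top 321.5 263 [0.4305 0.0619 0.1284]
side 354 204 [0.5137 0.0688 0.1225]
side 385 207 [0.4429 0.0663 0.1305]
side 330 225 [0.5505 0.1434 0.1174]
```

View pics/topc.png

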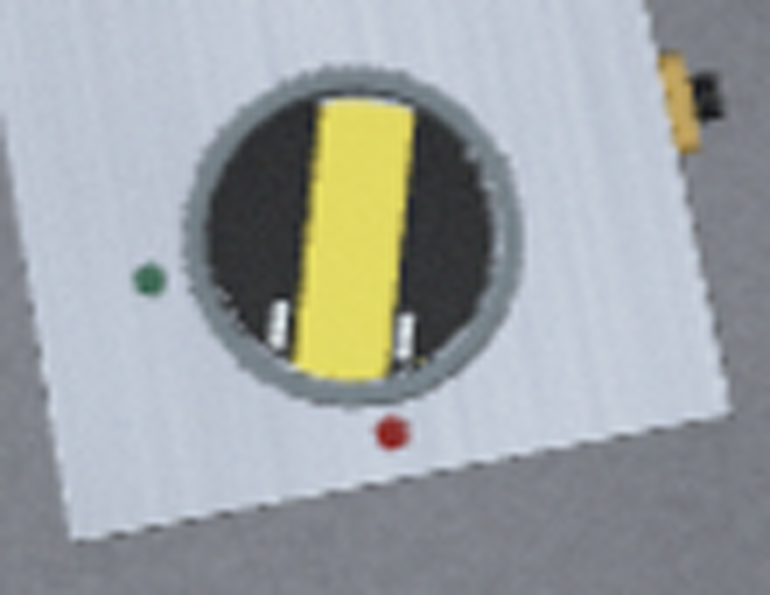

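View pics/sidec.png

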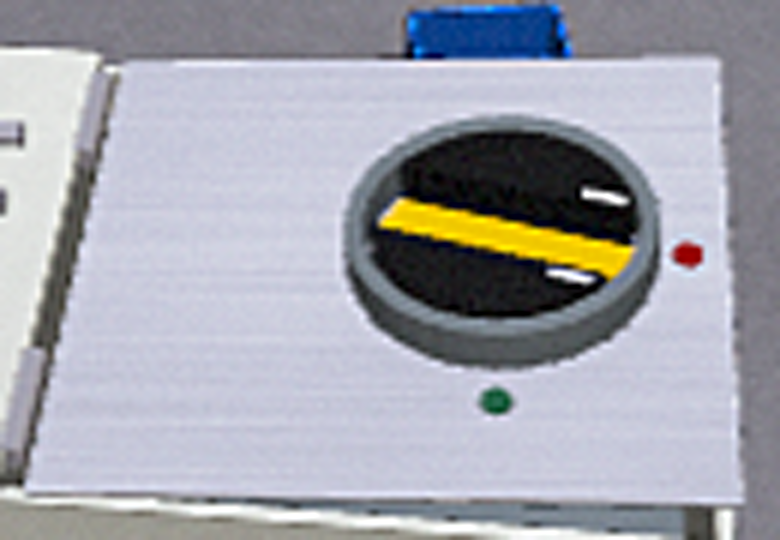

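Run:
```python
from h import *
c=lambda u,v,s,x,y:((u+.5)/s-.5+x,(v+.5)/s-.5+y)
T=lambda u,v,z:world('top',*c(u,v,7,265,195),z)
S=lambda u,v,z:world('side',*c(u,v,6,270,165),z)
f1=T(72,541,.127);f2=T(730,412,.127);print('front',f1,f2,np.linalg.norm(f1-f2))
e=f1-f2; yaw=np.arctan2(-e[0],e[1]);print('yaw',yaw)  # +y dir
r=T(392,433,.126);g=T(149,280,.12);print('red',r,'green',g)
print('ring top',T(354,236.5,.139),'side',S(503,226,.139))
a=T(341.5,373,.121);b=T(366.5,106,.121);print('slot',a,b,(a+b)/2,np.linalg.norm(a-b))
d=b-a;print('slot dir',np.arctan2(d[1],d[0]))
print('side red',S(687,254,.126),'green',S(496,401,.12))
a2=S(620,260,.121);print(a2)
f3=S(744,502,.127);f4=S(720,58,.127);print(f3,f4,np.linalg.norm(f3-f4))
for n,u,v,z in(('top',242,246,.06),('top',235,195,.056),('top',398,211,.03)):print(n,world(n,u,v,z))
from scipy.spatial.transform import Rotation as R
st=bot.read_state();print(R.from_rotvec(st['tcp_rot']).as_matrix().round(3))
```

```text
front [0.40815731 0.17745148 0.127     ] [ 0.45400854 -0.05503031  0.127     ] 0.2369601581499929
yaw 0.1947258947308835
red [0.44645161 0.06425886 0.126     ] green [0.50028991 0.15167183 0.12      ]
ring top [0.51566716 0.07726469 0.139     ] side [0.51346269 0.08050417 0.139     ]
slot [0.46734035 0.08244433 0.121     ] [0.56266743 0.07371231 0.121     ] [0.51500389 0.07807832 0.121     ] 0.09572617893720699
slot dir -0.0913457530451211
side red [0.44523698 0.06203167 0.126     ] green [0.49897866 0.15005679 0.12      ]
[0.46953866 0.06742555 0.121     ]
[0.40643641 0.17691409 0.127     ] [ 0.45127315 -0.05590806  0.127     ] 0.2371001642520464
top [0.46926042 0.27697753 0.06      ]
top [0.60705224 0.29972698 0.056     ]
top [ 0.56464515 -0.14564961  0.03      ]
[[-0.001  0.252  0.968]
 [-0.002  0.968 -0.252]
 [-1.    -0.002 -0.   ]]
```

```bash
python3 -m creep '[{"grip":4.5,"dp":[0,-4,4],"rotation":[0,0,0]},{"grip":4.5,"dp":[0,-6,6],"rotation":[0,0,0]},{"grip":4.5,"dp":[0,-9,9],"rotation":[0,0,0]},{"grip":4.5,"dp":[0,-12,12],"rotation":[0,0,0]},{"grip":4.5,"dp":[0,-14,14],"rotation":[0,0,0]}]' 20
python3 -m creep '[{"grip":4.5,"dp":[0,-2.8,2.8],"rotation":[0,0,0]},{"grip":4.5,"dp":[0,-5.6,5.6],"rotation":[0,0,0]},{"grip":4.5,"dp":[0,-8.4,8.4],"rotation":[0,0,0]},{"grip":4.5,"dp":[0,-11.2,11.2],"rotation":[0,0,0]},{"grip":4.5,"dp":[0,-14,14],"rotation":[0,0,0]}]'
```

```text
time: 0.52
tool_pos: [0.271, 0.4795, 0.2444]
tcp_rot: [0.199, 1.562, -0.202]
wrist_force: [1.0, 0.2, -0.5]
width: 0.529
time: 0.93
tool_pos: [0.3707, 0.3098, 0.2449]
tcp_rot: [0.199, 1.562, -0.2]
wrist_force: [0.5, 1.4, -0.2]
width: 0.528
```

```bash
python3 -m creep '[{"grip":4.5,"dp":[0,-2.8,2.8],"rotation":[0.12,0,0]},{"grip":4.5,"dp":[0,-5.6,5.6],"rotation":[0.24,0,0]},{"grip":4.5,"dp":[0,-8.4,8.4],"rotation":[0.36,0,0]},{"grip":4.5,"dp":[0,-11.2,11.2],"rotation":[0.48,0,0]},{"grip":4.5,"dp":[0,-14,14],"rotation":[0.6,0,0]}]'
python3 - <<'E'
from h import *
from scipy.spatial.transform import Rotation as R
s=bot.read_state();M=R.from_rotvec(s['tcp_rot']).as_matrix();print(s['tool_pos'],s['q'].round(3),np.arctan2(M[1,1],M[0,1]))
print(M.T@(np.array([.5135,.078,.24])-s['tool_pos']))
E
```

```text
time: 1.35
tool_pos: [0.471, 0.139, 0.245]
tcp_rot: [0.672, 1.464, -0.672]
wrist_force: [-0.5, 0.2, 0.1]
width: 0.528
[0.4709559  0.13897276 0.24502359] [ 0.236 -0.089  1.986  0.     1.244 -0.474] 0.710050497055588
[ 0.00501223 -0.00748319  0.07397157]
```

```bash
python3 -m creep '[{"grip":4.5,"dp":[0,-0.15,1.5],"rotation":[0.12,0,0]},{"grip":4.5,"dp":[0,-0.3,3],"rotation":[0.24,0,0]},{"grip":4.5,"dp":[0,-0.45,4.5],"rotation":[0.36,0,0]},{"grip":4.5,"dp":[0,-0.6,6],"rotation":[0.48,0,0]},{"grip":4.5,"dp":[0,-0.75,7.4],"rotation":[0.6,0,0]}]'
python3 -m creep '[{"grip":4.5,"dp":[1,0,0],"rotation":[0.1,0,0]},{"grip":4.5,"dp":[2,0,0],"rotation":[0.2,0,0]},{"grip":4.5,"dp":[4,0,0],"rotation":[0.2,0,0]},{"grip":4.5,"dp":[6,0,0],"rotation":[0.2,0,0]},{"grip":4.5,"dp":[6,0,0],"rotation":[0.2,0,0]}]'
python3 - <<'E'
from h import *
from scipy.spatial.transform import Rotation as R
s=bot.read_state();M=R.from_rotvec(s['tcp_rot']).as_matrix();print(s['tool_pos'],s['q'].round(3),np.arctan2(M[1,1],M[0,1]))
print(M.T@(np.array([.5135,.078,.24])-s['tool_pos']))
for n,b in(('top',(265,150,130,100)),('side',(270,110,150,110))):
    p,d=bot.read_camera(n);np.savez(n+'1.npz',p=p,d=d);crop(n,p,*b,5,f'pics/{n}1c.png')
E
```

```text
time: 1.77
tool_pos: [0.5137, 0.0792, 0.2447]
tcp_rot: [1.128, 1.26, -1.129]
wrist_force: [-0.3, -0.2, 0.5]
width: 0.527
time: 2.18
tool_pos: [0.5102, 0.0797, 0.1806]
tcp_rot: [1.266, 1.173, -1.278]
wrist_force: [-1.9, -1.3, -0.6]
width: 0.528
[0.51020363 0.07968013 0.180586  ] [0.107 0.02  2.004 0.    1.126 0.191] -0.08419664686942183
[-0.05943823  0.00292958  0.00149244]
```

View pics/top1c.png

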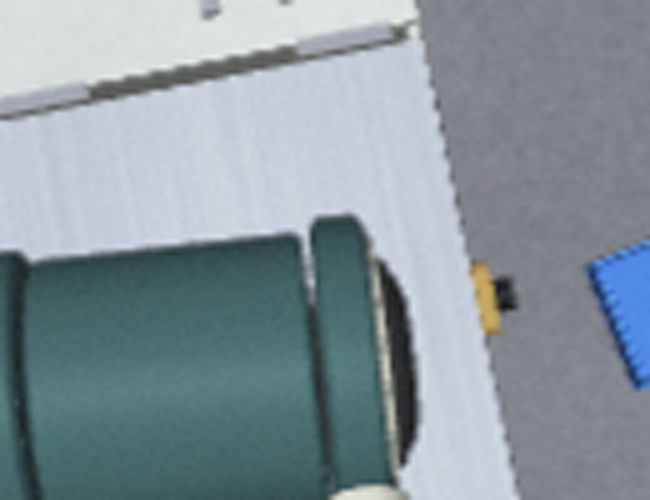

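View pics/side1c.png

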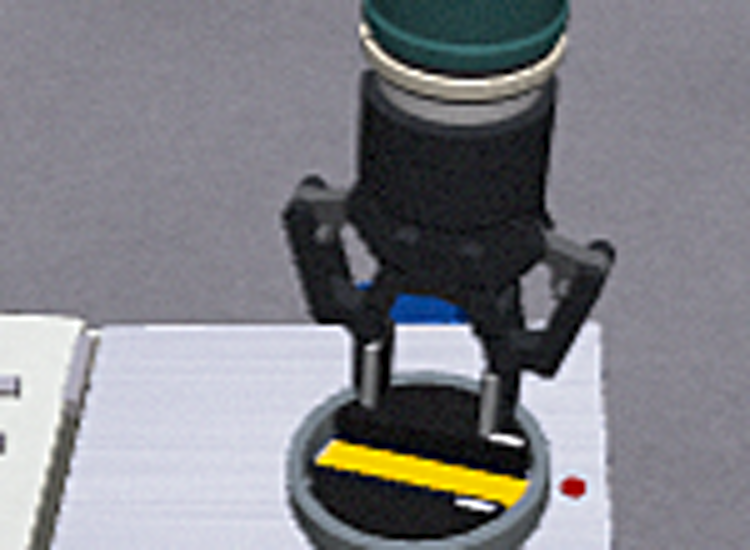

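The side view shows both fingers above the slot, lined up along it, with tips at crop (372,405) and (492,435). The arm blocks the top view. I'll let the arm settle and correct the offset.

```bash
python3 -m creep '[{"grip":4.5,"dp":[0.2,0,0],"rotation":[0,0,0]},{"grip":4.5,"dp":[0.2,0,0],"rotation":[0,0,0]}]'
python3 - <<'E'
from h import *
from scipy.spatial.transform import Rotation as R
s=bot.read_state();M=R.from_rotvec(s['tcp_rot']).as_matrix();print(s['tool_pos'],s['wrist_force'],np.arctan2(M[1,1],M[0,1]),M[:,0])
print(M.T@(np.array([.514,.078,.18])-s['tool_pos']))
p,d=bot.read_camera('side');crop('side',p,310,165,90,65,8,'pics/side2c.png')
for h in(.008,.014):
  P=[s['tool_pos']+M@np.array([h,y,z]) for y in(-.037,-.0225,.0225,.037) for z in(-.011,.011)]
  print(h,((proj('side',P)-[310,165]+.5)*8-.5).round(0).tolist())
E
```

```text
time: 2.45
tool_pos: [0.5144, 0.0803, 0.1845]
tcp_rot: [1.272, 1.167, -1.269]
wrist_force: [0.3, -0.4, -0.0]
width: 0.526
[0.51442983 0.08030167 0.18446066] [ 0.27152574 -0.37995116 -0.01796097] -0.08388901085518326 [ 1.95243933e-03  2.26385629e-04 -9.99998068e-01]
[ 0.00445929 -0.00024406  0.00233133]
0.008 [[475.0, 262.0], [497.0, 210.0], [423.0, 248.0], [446.0, 197.0], [265.0, 207.0], [291.0, 157.0], [215.0, 194.0], [242.0, 145.0]]
0.014 [[473.0, 278.0], [495.0, 227.0], [422.0, 264.0], [444.0, 213.0], [264.0, 223.0], [290.0, 173.0], [215.0, 210.0], [241.0, 161.0]]
```

View pics/side2c.png

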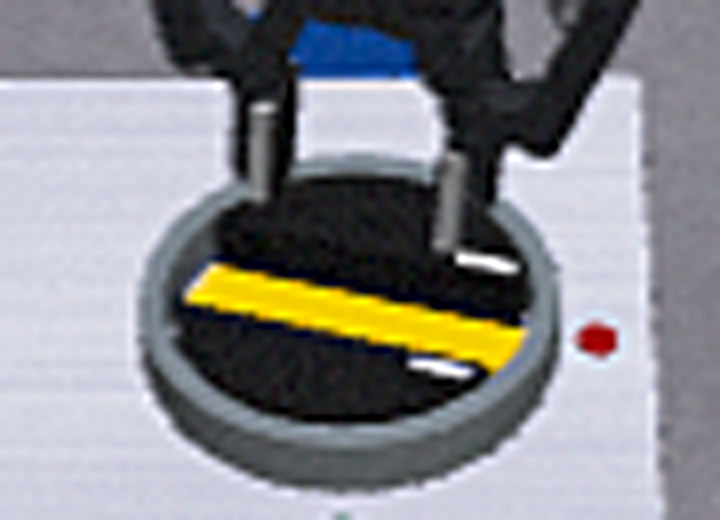

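```bash
python3 -m creep '[{"grip":4.5,"dp":[0.7,0,0.22],"rotation":[0,0,0]},{"grip":4.5,"dp":[1.5,0,0.22],"rotation":[0,0,0]},{"grip":4.5,"dp":[2.3,0,0.22],"rotation":[0,0,0]},{"grip":4.5,"dp":[3,0,0.22],"rotation":[0,0,0]},{"grip":4.5,"dp":[3,0,0.22],"rotation":[0,0,0]}]'
python3 - <<'E'
from h import *
from scipy.spatial.transform import Rotation as R
s=bot.read_state();M=R.from_rotvec(s['tcp_rot']).as_matrix();print(s['tool_pos'],s['wrist_force'],np.arctan2(M[1,1],M[0,1]))
p,d=bot.read_camera('side');crop('side',p,310,165,90,65,8,'pics/side3c.png')
E
```

```text
time: 2.92
tool_pos: [0.5117, 0.0778, 0.1508]
tcp_rot: [1.268, 1.171, -1.274]
wrist_force: [0.1, -0.4, -0.1]
width: 0.526
[0.51171945 0.07775761 0.15077238] [ 0.10694707 -0.43663844 -0.05706765] -0.08404031141520883
```

View pics/side3c.png

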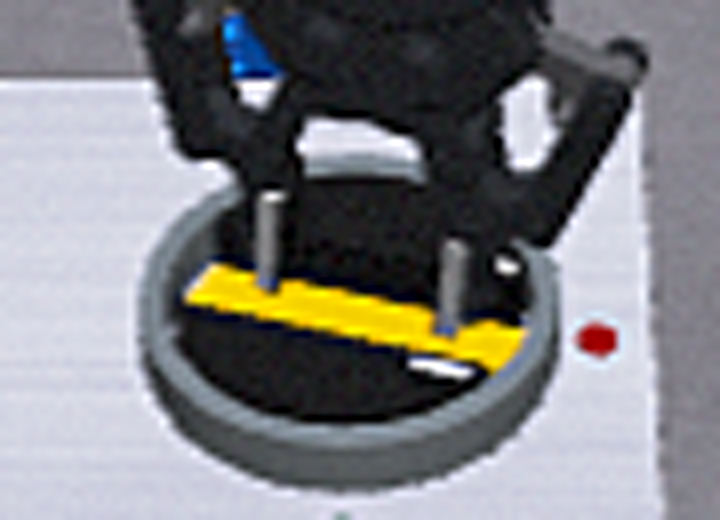

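The tips are now over the yellow floor, at crop (267,288) and (447,330), inside the slot outline. I'll continue down.

```bash
python3 -m creep '[{"grip":4.5,"dp":[0.5,0,0.1],"rotation":[0,0,0]},{"grip":4.5,"dp":[1,0,0.1],"rotation":[0,0,0]},{"grip":4.5,"dp":[1.5,0,0.1],"rotation":[0,0,0]},{"grip":4.5,"dp":[1.5,0,0.1],"rotation":[0,0,0]}]'
python3 - <<'E'
from h import *
from scipy.spatial.transform import Rotation as R
s=bot.read_state();M=R.from_rotvec(s['tcp_rot']).as_matrix();print(s['tool_pos'],s['wrist_force'],s['torque'],np.arctan2(M[1,1],M[0,1]))
p,d=bot.read_camera('side');crop('side',p,310,165,90,65,8,'pics/side4c.png')
E
```

```text
time: 3.3
tool_pos: [0.5125, 0.0769, 0.137]
tcp_rot: [1.27, 1.17, -1.272]
wrist_force: [-0.3, -0.5, 0.4]
width: 0.527
[0.5125195  0.07687343 0.13698854] [-0.26883357 -0.51608926  0.40689412] [-0.04936629 -0.02749289  0.01902867] -0.08407112031394233
```

View pics/side4c.png

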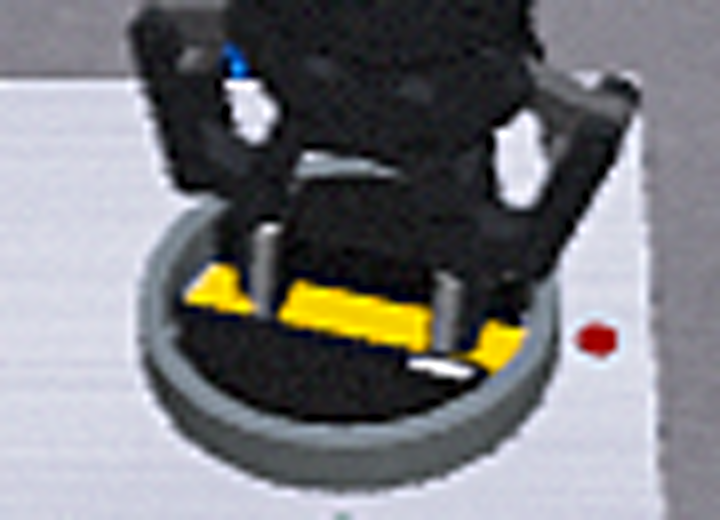

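```bash
python3 -m creep '[{"grip":4.5,"dp":[0.5,0,-0.08],"rotation":[0,0,0]},{"grip":4.5,"dp":[1,0,-0.08],"rotation":[0,0,0]},{"grip":4.5,"dp":[1.3,0,-0.08],"rotation":[0,0,0]},{"grip":4.5,"dp":[1.6,0,-0.08],"rotation":[0,0,0]},{"grip":4.5,"dp":[1.6,0,-0.08],"rotation":[0,0,0]}]'
python3 -m creep '[{"grip":4.5,"dp":[0.2,0,0],"rotation":[0,0,0]},{"grip":4.5,"dp":[0.4,0,0],"rotation":[0,0,0]},{"grip":4.5,"dp":[0.4,0,0],"rotation":[0,0,0]}]'
```

```text
time: 3.77
tool_pos: [0.5133, 0.0777, 0.1218]
tcp_rot: [1.271, 1.169, -1.271]
wrist_force: [0.4, 0.2, 1.8]
width: 0.526
time: 4.02
tool_pos: [0.5133, 0.0778, 0.118]
tcp_rot: [1.271, 1.169, -1.271]
wrist_force: [-1.4, 0.4, 3.1]
width: 0.53
```

```bash
python3 -m creep '[{"grip":4.5,"dp":[0.15,0,0],"rotation":[0,0,0]},{"grip":4.5,"dp":[0.3,0,0],"rotation":[0,0,0]},{"grip":4.5,"dp":[0.3,0,0],"rotation":[0,0,0]}]'
python3 -m creep '[{"grip":4.5,"dp":[0.1,0,0],"rotation":[0,0,0]},{"grip":4.5,"dp":[0.2,0,0],"rotation":[0,0,0]},{"grip":4.5,"dp":[0.2,0,0],"rotation":[0,0,0]}]'
```

```text
time: 4.27
tool_pos: [0.5135, 0.0778, 0.1176]
tcp_rot: [1.271, 1.169, -1.271]
wrist_force: [-7.4, -1.5, 16.9]
width: 0.531
time: 4.52
tool_pos: [0.5136, 0.0778, 0.1174]
tcp_rot: [1.271, 1.168, -1.271]
wrist_force: [-12.8, -1.6, 28.5]
width: 0.524
```

```bash
python3 -m creep '[{"grip":4.5,"dp":[-0.1,-0.1,0],"rotation":[0,0,0]},{"grip":4.5,"dp":[-0.15,-0.15,0],"rotation":[0,0,0]},{"grip":4.5,"dp":[-0.15,-0.15,0],"rotation":[0,0,0]}]'
python3 -m creep '[{"grip":4.5,"dp":[0,0,0],"rotation":[0.08,0,0]},{"grip":4.5,"dp":[0,0,0],"rotation":[0.16,0,0]},{"grip":4.5,"dp":[0,0,0],"rotation":[0.24,0,0]},{"grip":4.5,"dp":[0,0,0],"rotation":[0.32,0,0]},{"grip":4.5,"dp":[0,0,0],"rotation":[0.4,0,0]}]'
python3 - <<'E'
from h import *
from scipy.spatial.transform import Rotation as R
s=bot.read_state();M=R.from_rotvec(s['tcp_rot']).as_matrix();print(s['tool_pos'],s['wrist_force'],s['torque'],np.arctan2(M[1,1],M[0,1]))
p,d=bot.read_camera('side');crop('side',p,310,165,90,65,8,'pics/side5c.png')
E
```

```text
time: 4.77
tool_pos: [0.5134, 0.0778, 0.1176]
tcp_rot: [1.272, 1.166, -1.268]
wrist_force: [-4.3, -1.9, 14.2]
width: 0.527
time: 5.18
tool_pos: [0.5138, 0.0778, 0.1177]
tcp_rot: [1.561, 0.936, -1.555]
wrist_force: [-2.8, -1.2, 15.2]
width: 0.53
[0.51375171 0.07783794 0.11766104] [-2.80298341 -1.19239255 15.22751525] [-0.18869558  0.75208703  0.16274651] -0.487473991885791
```

View pics/side5c.png

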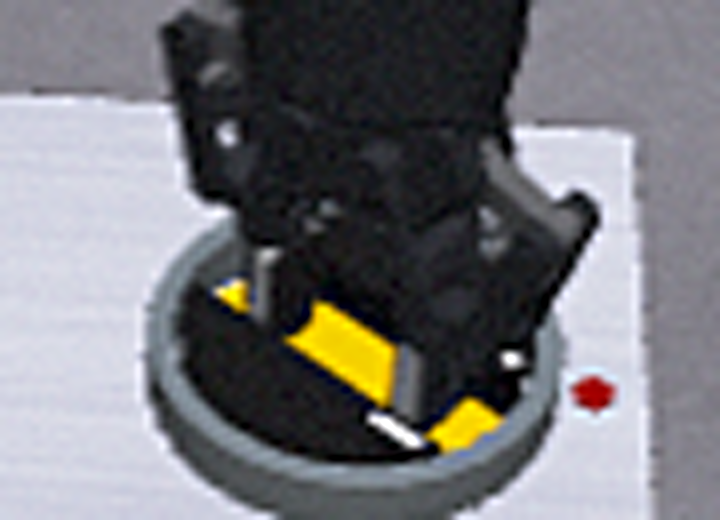

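The panel is down on its stop and the dial is turning with the fingers: the slot is visibly rotated, with a stroke mark at crop (395,430). The press force is 15 N. I'll keep turning.

```bash
python3 -m creep '[{"grip":4.5,"dp":[0,0,0],"rotation":[0.08,0,0]},{"grip":4.5,"dp":[0,0,0],"rotation":[0.16,0,0]},{"grip":4.5,"dp":[0,0,0],"rotation":[0.24,0,0]},{"grip":4.5,"dp":[0,0,0],"rotation":[0.32,0,0]},{"grip":4.5,"dp":[0,0,0],"rotation":[0.4,0,0]}]'
python3 -m creep '[{"grip":4.5,"dp":[0,0,0],"rotation":[0.08,0,0]},{"grip":4.5,"dp":[0,0,0],"rotation":[0.16,0,0]},{"grip":4.5,"dp":[0,0,0],"rotation":[0.24,0,0]},{"grip":4.5,"dp":[0,0,0],"rotation":[0.32,0,0]},{"grip":4.5,"dp":[0,0,0],"rotation":[0.4,0,0]}]'
python3 - <<'E'
from h import *
from scipy.spatial.transform import Rotation as R
s=bot.read_state();M=R.from_rotvec(s['tcp_rot']).as_matrix();print(s['tool_pos'],s['wrist_force'],s['torque'],np.arctan2(M[1,1],M[0,1]))
E
```

```text
time: 5.65
tool_pos: [0.5141, 0.0777, 0.1177]
tcp_rot: [1.83, 0.648, -1.822]
wrist_force: [-1.5, -2.4, 13.5]
width: 0.529
time: 6.07
tool_pos: [0.5144, 0.0775, 0.1177]
tcp_rot: [2.074, 0.294, -2.063]
wrist_force: [-1.6, -2.2, 12.6]
width: 0.523
[0.51437456 0.07751617 0.11765143] [-1.5857132  -2.18493249 12.5917324 ] [-0.35269875  0.3167337   0.13290792] -1.2872939447308878
```

```bash
python3 -m creep '[{"grip":4.5,"dp":[0,0,0],"rotation":[0.06,0,0]},{"grip":4.5,"dp":[0,0,0],"rotation":[0.12,0,0]},{"grip":4.5,"dp":[0,0,0],"rotation":[0.18,0,0]},{"grip":4.5,"dp":[0,0,0],"rotation":[0.18,0,0]}]'
python3 - <<'E'
from h import *
from scipy.spatial.transform import Rotation as R
s=bot.read_state();M=R.from_rotvec(s['tcp_rot']).as_matrix();print(s['tool_pos'],s['wrist_force'],s['torque'],np.arctan2(M[1,1],M[0,1]))
p,d=bot.read_camera('side');crop('side',p,310,165,90,65,8,'pics/side6c.png')
E
```

```text
time: 6.4
tool_pos: [0.5145, 0.0778, 0.1177]
tcp_rot: [2.174, 0.113, -2.161]
wrist_force: [-1.7, -2.4, 13.1]
width: 0.527
[0.51453144 0.07781414 0.11766441] [-1.71861196 -2.39763179 13.13711885] [-0.23743065  0.19737696 -0.20454033] -1.4662833396774275
```

View pics/side6c.png

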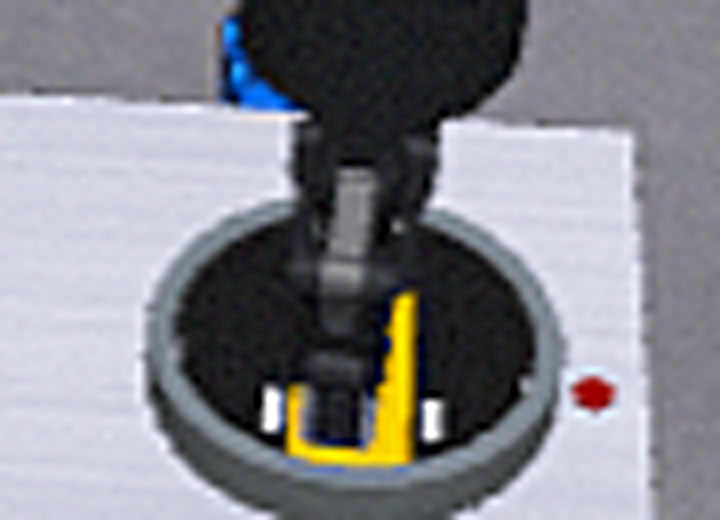

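```bash
for i in 1; do python3 -m creep '[{"grip":4.5,"dp":[0,0,0],"rotation":[0.06,0,0]},{"grip":4.5,"dp":[0,0,0],"rotation":[0.12,0,0]},{"grip":4.5,"dp":[0,0,0],"rotation":[0.12,0,0]}]'; done
cat > st.py <<'E'
from h import *
from scipy.spatial.transform import Rotation as R
s=bot.read_state();M=R.from_rotvec(s['tcp_rot']).as_matrix();print(s['tool_pos'].round(4),s['wrist_force'].round(1),s['torque'].round(2),np.arctan2(M[1,1],M[0,1]),s['joint_torque'].round(2)[-1],s['q'][-1])
E
python3 st.py
python3 - <<'E'
from h import *
c=lambda u,v:((u+.5)/8-.5+310,(v+.5)/8-.5+165)
a=world('side',*c(415,290),.106);b=world('side',*c(412,460),.106);d=a-b;print(a,b,np.arctan2(d[1],d[0]))
w=[world('side',*c(u,v),.124) for u,v in((272,388),(272,432),(433,400),(433,440))]
m=(w[0]+w[1]+w[2]+w[3])/4;print(m, [0.5125,.0777]); d=np.array([.5125,.0777])-m[:2];print(np.arctan2(d[1],d[0]))
E
```

```text
time: 6.7
tool_pos: [0.514, 0.0782, 0.1176]
tcp_rot: [-2.218, 0.016, 2.209]
wrist_force: [-2.4, 0.4, 13.6]
width: 0.529
[0.514  0.0782 0.1176] [-2.4  0.4 13.6] [-0.02  0.49  0.01] -1.5858203992975861 0.61 1.688867867743937
[0.50179448 0.0362713  0.106     ] [0.48819749 0.10450302 0.106     ] -1.374096308436572
[0.50550127 0.10929361 0.124     ] [0.5125, 0.0777]
-1.352793219933611
```

```bash
python3 -m creep '[{"grip":4.5,"dp":[0,0,0],"rotation":[0.05,0,0]},{"grip":4.5,"dp":[0,0,0],"rotation":[0.1,0,0]},{"grip":4.5,"dp":[0,0,0],"rotation":[0.1,0,0]}]'; python3 st.py
python3 -m creep '[{"grip":4.5,"dp":[0,0,0],"rotation":[0.05,0,0]},{"grip":4.5,"dp":[0,0,0],"rotation":[0.08,0,0]},{"grip":4.5,"dp":[0,0,0],"rotation":[0.08,0,0]}]'; python3 st.py
python3 - <<'E'
from h import *
p,d=bot.read_camera('side');crop('side',p,310,165,90,65,8,'pics/side7c.png')
E
```

```text
time: 6.95
tool_pos: [0.5134, 0.0784, 0.1177]
tcp_rot: [-2.173, 0.113, 2.165]
wrist_force: [-4.1, 1.9, 15.6]
width: 0.529
[0.5134 0.0784 0.1177] [-4.1  1.9 15.6] [0.6  0.81 4.18] -1.673526349256072 4.77 1.779754058657417
time: 7.2
tool_pos: [0.5135, 0.0784, 0.1177]
tcp_rot: [-2.142, 0.184, 2.132]
wrist_force: [-5.0, 4.0, 15.3]
width: 0.529
[0.5135 0.0784 0.1177] [-5.   4.  15.3] [1.15 0.74 9.27] -1.7374767552147234 9.61 1.8484585185811169
```

View pics/side7c.png

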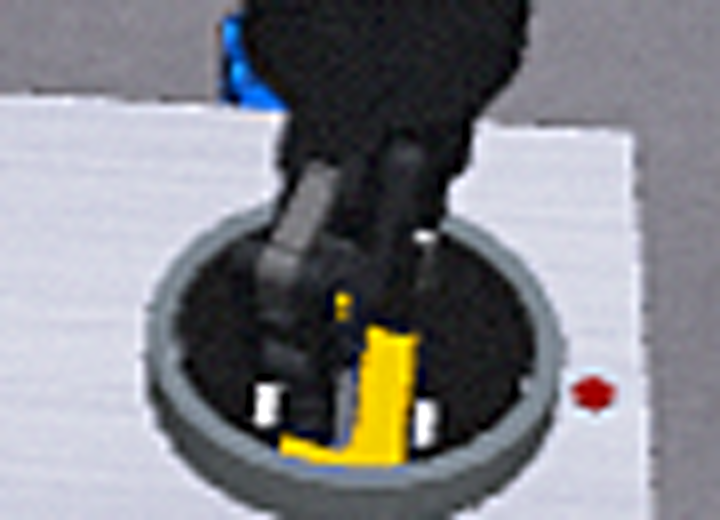

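At the stop: torque rose to over 9 N m with no further turn of the dial. I'll release the torque, then the press, centre in the slack and lift.

```bash
python3 -m creep '[{"grip":4.5,"dp":[0,0,0],"rotation":[-0.06,0,0]},{"grip":4.5,"dp":[0,0,0],"rotation":[-0.12,0,0]},{"grip":4.5,"dp":[0,0,0],"rotation":[-0.14,0,0]},{"grip":4.5,"dp":[0,0,0],"rotation":[-0.14,0,0]}]'; python3 st.py
python3 -m creep '[{"grip":4.5,"dp":[-0.1,0,0],"rotation":[0,0,0]},{"grip":4.5,"dp":[-0.2,0,0],"rotation":[0,0,0]},{"grip":4.5,"dp":[-0.2,0,0],"rotation":[0,0,0]}]';python3 st.py
```

```text
time: 7.58
tool_pos: [0.5133, 0.079, 0.1176]
tcp_rot: [-2.199, 0.054, 2.192]
wrist_force: [-4.7, 2.7, 14.9]
width: 0.527
[0.5133 0.079  0.1176] [-4.7  2.7 14.9] [0.41 0.78 0.61] -1.6213418778483708 0.36 1.7249865578510415
time: 7.83
tool_pos: [0.5132, 0.0789, 0.1178]
tcp_rot: [-2.198, 0.056, 2.191]
wrist_force: [1.0, 5.1, 3.2]
width: 0.524
[0.5132 0.0789 0.1178] [1.  5.1 3.2] [ 0.8  -0.28  0.7 ] -1.622944409915871 0.68 1.725988858993205
```

```bash
python3 -m creep '[{"grip":4.5,"dp":[-0.05,0,0],"rotation":[-0.03,0,0]},{"grip":4.5,"dp":[-0.2,0,0],"rotation":[-0.06,0,0]},{"grip":4.5,"dp":[-0.3,0,0],"rotation":[-0.09,0,0]},{"grip":4.5,"dp":[-0.4,0,0],"rotation":[-0.12,0,0]},{"grip":4.5,"dp":[-0.4,0,0],"rotation":[-0.14,0,0]}]'; python3 st.py
python3 - <<'E'
from h import *
p,d=bot.read_camera('side');crop('side',p,310,165,90,65,8,'pics/side8c.png')
E
```

```text
time: 8.25
tool_pos: [0.5114, 0.0774, 0.1201]
tcp_rot: [2.175, 0.095, -2.178]
wrist_force: [0.5, 0.2, -0.5]
width: 0.525
[0.5114 0.0774 0.1201] [ 0.5  0.2 -0.5] [-0.02 -0.01  0.  ] -1.4832856937928447 0.15 1.5860900159540394
```

View pics/side8c.png

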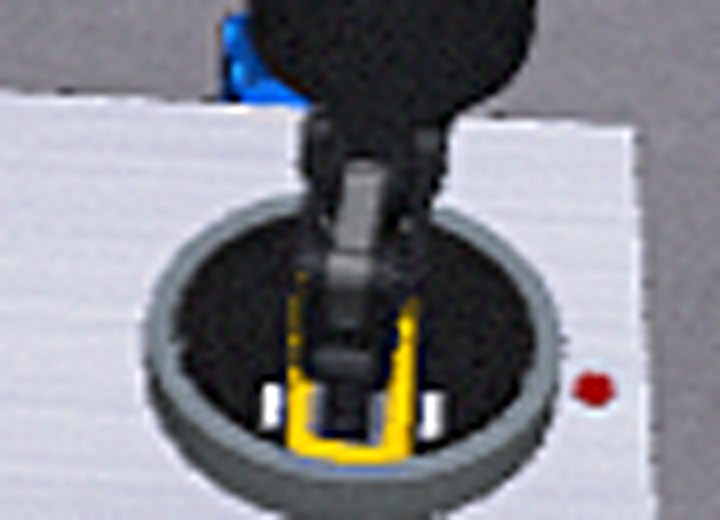

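The fingers are centred in the slot, contact force is about zero, and the panel has risen only about 2 mm, so it is held. I'll lift straight up.

```bash
python3 -m creep '[{"grip":4.5,"dp":[-0.5,0,0],"rotation":[0,0,0]},{"grip":4.5,"dp":[-1.2,0,0],"rotation":[0,0,0]},{"grip":4.5,"dp":[-2.2,0,0],"rotation":[0,0,0]},{"grip":4.5,"dp":[-4,0,0],"rotation":[0,0,0]},{"grip":4.5,"dp":[-6,0,0],"rotation":[0,0,0]}]'
python3 -m creep '[{"grip":4.5,"dp":[-2.5,0,0],"rotation":[0,0,0]},{"grip":4.5,"dp":[-5,0,0],"rotation":[0,0,0]},{"grip":4.5,"dp":[-7,0,0],"rotation":[0,0,0]},{"grip":4.5,"dp":[-9,0,0],"rotation":[0,0,0]},{"grip":4.5,"dp":[-9,0,0],"rotation":[0,0,0]}]';python3 st.py
python3 - <<'E'
from h import *
p,d=bot.read_camera('side');crop('side',p,270,165,130,90,6,'pics/side9c.png');cv2.imwrite('pics/side9.png',p[:,:,::-1])
E
```

```text
time: 8.72
tool_pos: [0.5113, 0.0777, 0.1813]
tcp_rot: [2.175, 0.094, -2.179]
wrist_force: [-0.3, 0.2, -0.3]
width: 0.527
time: 9.13
tool_pos: [0.5148, 0.0781, 0.2773]
tcp_rot: [2.188, 0.095, -2.166]
wrist_force: [0.9, -0.6, 1.1]
width: 0.527
[0.5148 0.0781 0.2773] [ 0.9 -0.6  1.1] [ 0.06 -0.06 -0.  ] -1.4843509666719066 -0.0 1.5872310242515328
```

View pics/side9c.png

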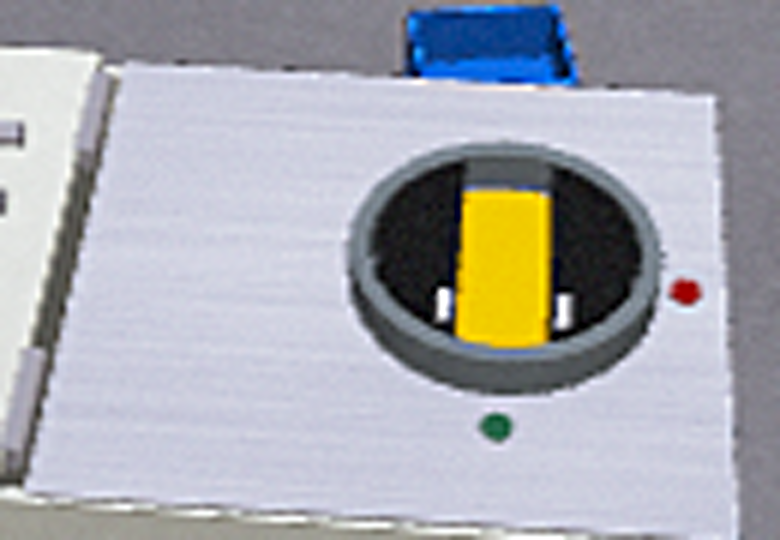

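View pics/side9.png

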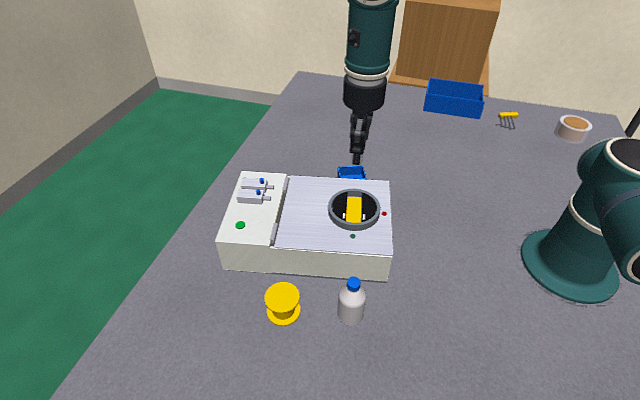

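Run:
```python
from h import *
c=lambda u,v:((u+.5)/6-.5+270,(v+.5)/6-.5+165)
for z in(.106,.108):
 for P,Q in(((456,345),(462,190)),((548,347),(552,187))):
  a=world('side',*c(*Q),z);b=world('side',*c(*P),z);d=a-b;print(np.arctan2(d[1],d[0])-.195)
bot.finish_job()
```

```text
-1.5552546059694679
-1.5742013589005381
-1.5552546059694679
-1.5742013589005386
the job is handed in; nothing more can be done
```

The panel is shut and locked. With both fingertips in the slot I pressed it onto its stop with about 13–15 N, reached without pulling it up. Still pressing, I turned the fastener clockwise until it stopped. I then released the torque and the press and lifted clear with nothing grasped. The job was handed in at about 9.2 s.

What the last checks showed:
- **Fastener:** the slot edges in the side picture measure 1.555 and 1.574 rad of turn, against a stop at 1.571. The two white strokes point to the green dot.
- **Panel:** after release it rose only about 2 mm, judged by eye, and stayed down with the hand away.
- **Hand:** it stands about 15 cm above the fastener, with wrist force near zero.
- **Spool, bottle and tray:** they appear unmoved in the side view, but I did not measure them again and took no final top picture.

Two readings were higher than needed. The press briefly reached 28 N before I eased it. At the stop I over-turned the wrist to about 9 N m before backing off. No limit was reported.

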